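Hold down the recessed reset button of a bench logger with a stylus

ROBOT

A 6-joint arm with a two-finger parallel gripper is mounted at the origin on a cart in front of the work surface, level with it; the furniture and walls round the work are solid. World frame = base frame: x ahead of the robot, y to its left, z up, the work surface at z = 0. Lengths are in m, angles in rad, forces in N, time in s.
With the tool pointing down it reaches from about 0.35 to 0.725 m from the base axis. Payload 6 kg.
Tool frame: the origin (TCP) lies where the fingers leave the gripper's body, on its centre line; the fingertips stand 73 mm ahead of it and the grasp point (between the pads) lies 54 mm ahead of it; z points along the fingers, y is the line along which they close (so a half turn about z gives the same grasp; the last joint's range is limited). The gripper opens to 85 mm and grips with 20 to 120 N. Pads are 22 mm wide; open, the fingers measure 114 mm over their backs; the gripper's body (76 mm by 85 mm) begins 54 mm behind the grasp point. The pads swing forward as they close: fully open they stand 13 mm farther back than shut.
Start: joints at [1.448, 0.04, 0.085, 0, -1.615, -0.334], TCP at [0.265, 0.538, 0.304] pointing down, gripper open.
Joint ranges: [-2.56, 2.56], [-1.29, 2.01], [-1.08, 1.49], [-3.29, 1.98], [-2.81, -0.18], [-2.99, 2.99]. Speed limits (rad/s): [2.57, 2.57, 3.01, 3.14, 3.14, 3.14].

INTERFACE

Orientations are given as a unit quaternion [w, x, y, z].
In Python, from bench import manip gives the robot as it stands.
- The arm moves only by the shell command python3 -m pendant 'ROWS' [OPENING] [FORCE]. ROWS is JSON, a list that holds one entry, the list of rows, each a list of 4 numbers: the shift along the tool's x, y, z in mm, then the turn about the tool's z in rad. A call has exactly 10 rows; each row is the pose to reach, as a shift and turn from the pose commanded when the call began, along the tool's axes at that moment; what a row does not reach only later rows make up. A row lasts 1/10 s, in which the tool goes at most 50 mm and 8.59 degrees, less where a joint would pass 70% of its speed; a pose out of reach is approached as far as the arm can. A call with a gripper value outside its range is refused whole. OPENING is the opening, from 0 (shut) to 1 (fully open), set as the call begins (- or left out, the last holds). The fingers move at their own pace and stop on an object; FORCE is the grip in N (left out, the last holds). Time passes only in rows, so rows that repeat a pose let the fingers close, or fill a call up. It gives the time, the measured TCP pose, the force, the opening and the grip force at its end, in the units of the state.
- manip.sense(): the state, without advancing time (a new reading comes with each control period).
- manip.get_image(name): name is "scene" or "top" or "wrist"; returns a dict with "img" (400x640x3 uint8, red, green, blue), "fov_y" (degrees; the focal length in pixels is half the picture's height over the tangent of half this angle, whatever the lens; pixels are square), "cx", "cy" (the principal point, pixels), "T" (4x4, takes a point from camera to world coordinates). Camera axes: x right, y up, looking along -z (the intrinsics and any distortion apply to the point x, -y, -z); pixel columns grow to the right and rows downward; lengths in m; the calibration is good to about 2 mm. The wrist camera is an equidistant fisheye: a pixel r from the principal point sees the ray r / f radians off the axis. A picture is of the moment at which its call begins. There is no depth.
- manip.hand_in(): hands the job in; it is judged then, once.
Trained networks look in a picture, given as the dict that the camera call returned (one of the last four; its "shot" number tells which), for a name from the list of things; names that differ only in an ending like _2 or _b are one class to them, and where a whole thing is asked for, a point or a joint stands for the part that bears it (a point fixed in the world has none). Each returns a list of dicts, best first, with "confidence" (0 to 1); they miss things now and then, are a little off and sometimes report something else, mostly with a low value. They report only what shows in the picture. A call takes as long as a camera call. They do not tell look-alikes from the thing itself.
- manip.outline_of(target, picture): "pixels" (400x640 bool, what is visible of it) and "extent" ([left, top, width, height] in pixels, round what is visible of it).
The state is a dict: "time": time; "joint_pos": joint angles; "dq": joint speeds; "joint_efforts": joint torques, N m; "position": TCP position; "eef_rot": TCP orientation; "force": force on the tool from outside, world axes, zero at the start; "torque": the same for the moment, N m; "finger_gap": finger opening in m; "finger_force": force on a finger pad.
Only numpy, scipy, OpenCV 4.12 (cv2) and the standard library are available. Lean on these libraries where they do the work, as an engineer would, in place of code of your own. Each camera call takes 0.05 s, during which the arm holds its last target. There are 200 camera calls.

TASK

The data logger on the desk needs a reset: its button sits deep in the small round hole in the top of the logger, and a screw cap has been left lying over that hole. First lift the cap off and set it down gently on the bare desk, the same way up, and let go of it; then take the stylus out of its stand, reach its thin tip straight down the hole and press the button well down with it, firmly but not with brute force. Finish while still gripping the stylus and holding the button down: do not let go or pull out, and leave everything else on the desk where it is.

Things in the scene. Friction and masses are not known exactly. Their poses are not given: they have to be found in the camera images.
- logger: bench data logger, a white plastic box with grey corners, dark display on its front face, fixed to the desk: 120 (x) x 160 (y) x 66 mm high. Origin: centre of its underside, on the desk; z up, front faces its -x, so its flat top is 66 mm above the origin. The desk in front of it, between it and the robot, is bare.
- aperture (a point): centre of the round reset hole (14 mm diameter, straight vertical walls, 46 mm deep) at the level of the logger's flat top, 66 mm above the desk; it lies 15 mm in front of the middle (logger -x) and 42 mm to the logger's +y side. It is covered by the cap at the start.
- button_top (a point): centre of the top of the reset button, a 11.6 mm round plunger inside the hole, 22 mm below the logger's top when released.
- reset_button (a joint): travel of the reset button in m: 0 released, grows as it is pushed down, 0.010 fully down; spring: 1.5 N to start it, about 4.2 N at 0.006, 6 N at the bottom, where it meets a hard stop; it springs back up. Well down means more than 0.006.
- cap: plain screw cap lying over the hole on top of the logger, 32 mm diameter, 14 mm high, about 12 g, loose. Origin: centre of its underside, z up; its middle is within 5 mm of the hole's at the start.
- stylus: stylus standing upright, loose, in the hole of its stand: 133 mm long, about 60 g; a thin round steel shaft 7 mm in diameter over the lowest 55 mm, then a square grip 16 x 16 mm from 55 to 129 mm, then a small 12 mm round steel knob to 133 mm. Origin: the end of the thin tip; z up along the stylus; the grip's flat faces look along its x and y. In the stand the tip is 13 mm above the desk and the grip's shoulder rests on the stand's top.
- stand: stylus stand, fixed: aluminium block 50 x 50 mm on a dark 64 x 64 mm foot, 68 mm high, with a 10 mm hole in the middle of its top, 57 mm deep. Origin: centre of its underside on the desk.
- beaker: clear 250 ml beaker, 72 mm diameter, 94 mm high; bystander. Origin: centre of its underside. The stand and the beaker may have swapped places.
- spare_cap: another screw cap of the same kind, 32 mm diameter, 14 mm high, lying on the desk; bystander. Origin: centre of its underside.
- usb_stick: memory stick lying on the desk, 18 x 53 x 8 mm, long in y; bystander. Origin: centre of its underside.
- tweezers: steel tweezers lying on the desk, 12 x 128 x 5 mm, long in their y; bystander. Origin: centre of their underside.
- mouse: black computer mouse, 108 x 62 x 37 mm; bystander. Origin: centre of its underside.
- zip_case: black zip case, 78 x 128 x 23 mm; bystander. Origin: centre of its underside.
- tube: capped 50 ml sample tube standing at the back of the desk, 30 mm diameter, 97 mm high; bystander. Origin: centre of its underside.
Mind the look-alikes: they are no part of the job. Leave any green look-alike of the stylus alone.

How it is judged:
By the outcome, as a careful person would: the job done as asked, in the order asked, and still so for the second after the job is handed in, while the arm keeps its last pose, push and grip.
It also fails if it takes over 64 s, if anything falls off the work surface, if the arm or the gripper's body presses on something with over 40 N, if the wrist force passes 120 N, or if a joint passes its speed limit or range.

## Working session

There is one attempt and no reset: what is moved stays moved. The work goes in short steps, Python scripts to look and compute and a shell command to move; the robot and the scene stay as the last step left them, time stands still between calls to the robot, and variables do not carry over. Pictures are saved under pics/ and viewed, at most 10 in all, crops included, and the job is handed in when it is done.

```bash
ls; mkdir -p pics
cat > h.py <<'E'
import numpy as np, cv2
from bench import manip
from scipy.spatial.transform import Rotation as R
def ray(p,u,v):
    f=200/np.tan(np.radians(p["fov_y"])/2); x=(u-p["cx"]);y=(v-p["cy"])
    if p.get("name")=="wrist":
        r=np.hypot(x,y);t=r/f;s=np.sin(t)/max(r,1e-9);d=np.array([x*s,-y*s,-np.cos(t)])
    else: d=np.array([x/f,-y/f,-1.])
    T=np.array(p["T"]);return T[:3,3],T[:3,:3]@d
def onz(p,u,v,z):
    o,d=ray(p,u,v);return o+d*(z-o[2])/d[2]
def proj(p,X):
    T=np.array(p["T"]);c=T[:3,:3].T@(np.array(X)-T[:3,3]);f=200/np.tan(np.radians(p["fov_y"])/2)
    x,y,z=c[0],-c[1],-c[2]
    if p.get("name")=="wrist":
        r=np.hypot(x,y);t=np.arctan2(r,z);return p["cx"]+f*t*x/r,p["cy"]+f*t*y/r
    return p["cx"]+f*x/z,p["cy"]+f*y/z
def shot(n,save=None):
    p=manip.get_image(n);p["name"]=n
    if save: cv2.imwrite("pics/"+save,p["img"][:,:,::-1])
    return p
def find(p,names):
    for n in names:
        for d in manip.outline_of(n,p)[:3]:
            ys,xs=np.nonzero(d["pixels"]);print(p["name"],n,round(d["confidence"],2),d["extent"],"cen",xs.mean().round(1),ys.mean().round(1))
E
python3 - <<'E'
from h import *
s=manip.sense();print(s)
for n in("top","scene"):
    p=shot(n,n+"0.png");print({k:v for k,v in p.items() if k!="img"})
    find(p,["logger","cap","stylus","stand","beaker","spare_cap","tube"])
E
```

```text
pics
{'time': 0.0, 'joint_pos': array([ 1.44769397e+00,  4.08257651e-02,  8.37745162e-02, -4.77343261e-04,
       -1.61550205e+00, -3.33677914e-01]), 'dq': array([ 0.00120553, -0.0003972 , -0.00022461, -0.00104817,  0.00023947,
       -0.00192651]), 'joint_efforts': array([-1.09628561e-04, -3.68200779e+01,  3.47410440e+01,  6.93187237e+00,
       -5.40179957e-03, -3.97464994e-07]), 'position': array([0.26447359, 0.53833418, 0.30284819]), 'eef_rot': array([ 8.98678793e-04,  9.74034110e-01, -2.26399477e-01, -1.44799113e-04]), 'force': array([ 0.06522402,  0.59871844, -0.81075845]), 'torque': array([0.02473727, 0.00285578, 0.02959143]), 'finger_force': 0.0, 'finger_gap': 0.08528857282197347}
{'fov_y': 56.36966234907797, 'cx': 317.6811409333635, 'cy': 197.42097094635747, 'T': array([[ 0.02959148,  0.99512428, -0.09408512,  0.4523617 ],
       [-0.99936822,  0.0276007 , -0.02239101, -0.0183894 ],
       [-0.01968502,  0.09468826,  0.99531233,  1.28946966],
       [ 0.        ,  0.        ,  0.        ,  1.        ]]), 'shot': 1, 'name': 'top'}
top logger 0.96 [341.3, 164.6, 51.6, 34.1] ce
[... 621 characters left out ...]
T': array([[ 0.63687789,  0.52504356, -0.56454922, -0.08400088],
       [-0.77089992,  0.42419901, -0.47515105, -0.54654182],
       [-0.00999378,  0.73782414,  0.674919  ,  0.84941008],
       [ 0.        ,  0.        ,  0.        ,  1.        ]]), 'shot': 2, 'name': 'scene'}
scene logger 0.89 [338.5, 188.2, 68.7, 58.4] cen 373.6 217.0
scene cap 0.44 [350.0, 199.5, 14.1, 10.9] cen 357.7 203.4
scene stylus 0.74 [263.5, 154.2, 10.3, 35.1] cen 268.8 165.9
scene stand 0.69 [223.6, 180.6, 27.9, 32.9] cen 235.6 196.5
scene beaker 0.62 [277.2, 215.5, 29.9, 42.2] cen 293.9 235.7
scene spare_cap 0.63 [395.7, 296.0, 13.0, 13.8] cen 401.7 302.8
scene tube 0.45 [305.9, 143.0, 7.8, 24.0] cen 307.4 154.4
```

Run:
```python
import cv2,numpy as np
a=cv2.imread("pics/top0.png")[110:290,200:460];b=cv2.imread("pics/scene0.png")[130:330,200:460]
a=cv2.resize(a,(780,540),interpolation=cv2.INTER_CUBIC);b=cv2.resize(b,(780,600),interpolation=cv2.INTER_CUBIC)
cv2.imwrite("pics/a.png",a);cv2.imwrite("pics/b.png",b)
```

```text
(no output)
```

View pics/a.png

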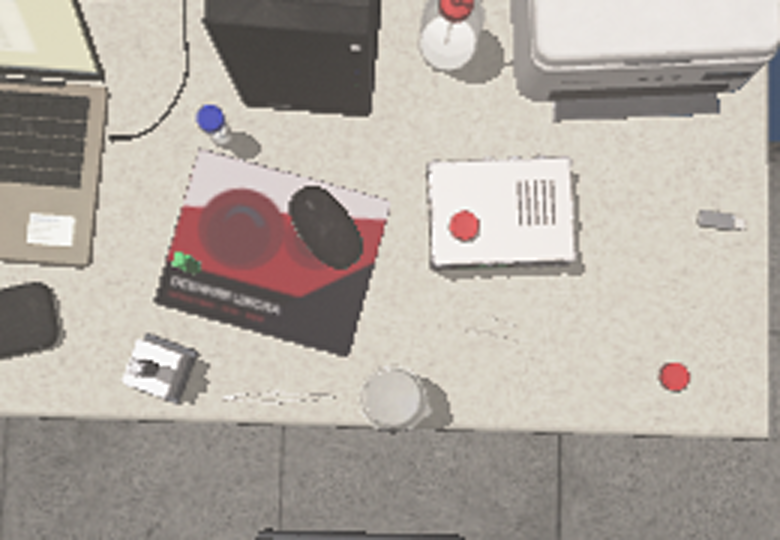

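View pics/b.png

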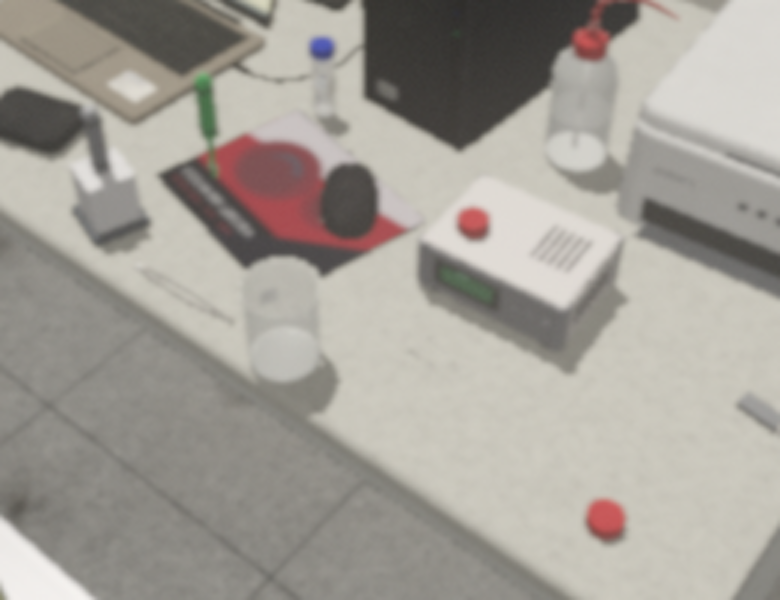

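Top view: red cap on the logger at (354.7,185) and grey stylus in the stand at (250,232.5). Look-alikes are the green stylus at (261,197) standing on the magazine and the spare red cap at (425,235.5) on the desk. I choose the cap on the white box and the grey stylus in the aluminium stand; the beaker at (331,243) lies between them near the front edge.

```bash
python3 - <<'E'
from h import *
p=shot("top");s=shot("scene")
im=p["img"].astype(int);r=(im[...,0]-im[...,1]>60)
def red(im,x0,x1,y0,y1):
    m=np.zeros(im.shape[:2],bool);i=im.astype(int);m[y0:y1,x0:x1]=((i[...,0]-i[...,1])>50)[y0:y1,x0:x1]
    ys,xs=np.nonzero(m);return xs.mean(),ys.mean()
c=red(p["img"],345,365,177,196);print("cap top",c,onz(p,*c,.078))
c=red(s["img"],348,368,195,215);print("cap scene",c,onz(s,*c,.075))
d=manip.outline_of("logger",p)[0]["pixels"].astype(np.uint8)
cnt=max(cv2.findContours(d,0,2)[0],key=cv2.contourArea);q=cv2.boxPoints(cv2.minAreaRect(cnt));print("logger",[onz(p,*a,.066)[:2].round(3) for a in q])
# stylus
for z in (.13,.146): print("sty",z,onz(p,250,232,z))
d=manip.outline_of("stand",p)[0]["pixels"].astype(np.uint8)
cnt=max(cv2.findContours(d,0,2)[0],key=cv2.contourArea);print("stand",cv2.minAreaRect(cnt),onz(p,253,232,.05))
print("beaker",onz(p,330.6,242.6,.09))
st=manip.sense();M=R.from_quat(np.r_[st["eef_rot"][1:],st["eef_rot"][0]]).as_matrix();print(M.round(3))
w=shot("wrist");print(w["T"],M.T@(w["T"][:3,3]-st["position"]),w["fov_y"])
E
cat > mv.py <<'E'
import sys
from h import *
# goal x y z in world for grasp point -> shift in tool axes ; yaw of tool x axis
st=manip.sense();M=R.from_quat(np.r_[st["eef_rot"][1:],st["eef_rot"][0]]).as_matrix()
g=np.array(list(map(float,sys.argv[1:4])))
print("shift mm",(M.T@(g-st["position"])*1000).round(1),"tool y az deg",np.degrees(np.arctan2(M[1,1],M[0,1])).round(2),"tilt",M[:,2].round(4),"t",st["time"])
E
```

```text
cap top (np.float64(354.28169014084506), np.float64(184.6056338028169)) [ 0.61221285 -0.10938713  0.078     ]
cap scene (np.float64(357.32876712328766), np.float64(203.3972602739726)) [ 0.60963178 -0.11038779  0.075     ]
logger [array([ 0.684, -0.064]), array([ 0.695, -0.225]), array([ 0.573, -0.232]), array([ 0.562, -0.072])]
sty 0.13 [0.44833368 0.21460836 0.13      ]
sty 0.146 [0.44838927 0.21139312 0.146     ]Traceback (most recent call last):
  File "<stdin>", line 13, in <module>
IndexError: list index out of range
```

```bash
python3 - <<'E'
from h import *
st=manip.sense();M=R.from_quat(np.r_[st["eef_rot"][1:],st["eef_rot"][0]]).as_matrix();print(M.round(3))
w=shot("wrist");print(w["T"].round(3),(M.T@(w["T"][:3,3]-st["position"])).round(4),w["fov_y"])
p=shot("top");print("beaker",onz(p,330.6,242.6,.09))
E
python3 mv.py .61 -.11 .25
```

```text
[[ 0.897 -0.441 -0.   ]
 [-0.441 -0.897 -0.   ]
 [ 0.     0.    -1.   ]]
[[-0.44   0.854  0.278  0.335]
 [-0.898 -0.418 -0.137  0.504]
 [-0.    -0.31   0.951  0.373]
 [ 0.     0.     0.     1.   ]] [ 0.0788  0.0002 -0.0693] 65.70646984690485
beaker [ 0.4221833  -0.03689269  0.09      ]
shift mm [596.  429.7  53.9] tool y az deg -116.17 tilt [-0.e+00 -1.e-04 -1.e+00] t 1.1
```

```bash
python3 -m pendant '[[[20,14,0,-0.04],[55,40,0,-0.1],[93,67,0,-0.2],[131,94,0,-0.3],[169,122,0,-0.4],[207,149,0,-0.45],[245,177,0,-0.45],[283,204,0,-0.45],[321,231,0,-0.45],[359,259,0,-0.45]]]' 1 40; python3 mv.py .61 -.11 .25
```

```text
time: 2.1
position: [0.4731, 0.1459, 0.3043]
eef_rot: [-0.0, 1.0, -0.003, 0.0]
force: [1.4, 1.0, -0.0]
finger_gap: 0.0858
finger_force: 0.0
shift mm [138.5 255.   54.3] tool y az deg -90.37 tilt [ 8.e-04  6.e-04 -1.e+00] t 2.1
```

```bash
python3 -m pendant '[[[20,40,5,0],[43,80,15,0],[66,120,25,0],[89,160,35,0],[112,200,45,0],[125,230,52,0],[132,250,54,0],[132,255,54,0],[132,255,54,0],[132,255,54,0]]]'; python3 mv.py .61 -.11 .25
python3 - <<'E'
from h import *
w=shot("wrist","w1.png");find(w,["cap","logger"])
print(proj(w,[.611,-.110,.08]),proj(w,[.611,-.110,.066]))
i=w["img"].astype(int);m=((i[...,0]-i[...,1])>60)&((i[...,0]-i[...,2])>40)
n,l,st,c=cv2.connectedComponentsWithStats(m.astype(np.uint8))
for k in range(1,n):
    if st[k,4]>80: print(st[k],c[k],onz(w,*c[k],.076))
E
```

```text
time: 3.1
position: [0.6028, -0.1075, 0.2504]
eef_rot: [-0.0, 1.0, -0.003, 0.0]
force: [0.3, 0.0, 0.1]
finger_gap: 0.0854
finger_force: 0.0
shift mm [7.3 2.4 0.4] tool y az deg -90.36 tilt [ 8.e-04  1.e-04 -1.e+00] t 3.1
wrist cap 0.74 [306.3, 165.2, 35.9, 41.1] cen 324.6 186.3
wrist logger 0.79 [274.5, 85.0, 187.6, 146.3] cen 372.0 155.5
(np.float64(325.0769641121273), np.float64(188.79338516581402)) (np.float64(324.92620166614415), np.float64(184.15204832820837))
[  79  139  165   95 5330] [154.92026266 191.66754221] [0.60867513 0.04499397 0.076     ]
[ 306  168   38   39 1165] [324.48154506 186.97596567] [ 0.61137824 -0.10954974  0.076     ]
[492 273  21  22 352] [502.02840909 283.38068182] [ 0.50407249 -0.30101912  0.076     ]
```

View pics/w1.png

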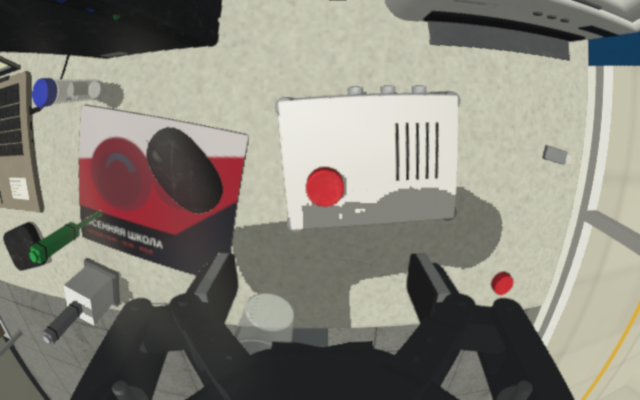

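```bash
python3 -m pendant '[[[4,1,20,0],[8,2,50,0],[8,2,75,0],[8,2,92,0],[8,2,100,0],[8,2,100,0],[8,2,105,0],[8,2,108,0],[8,2,110,0],[8,2,110,0]]]'; python3 mv.py .6114 -.1096 .140
```

```text
time: 4.25
position: [0.6108, -0.1103, 0.14]
eef_rot: [0.0, 1.0, -0.003, 0.0]
force: [-0.1, 0.9, 0.0]
finger_gap: 0.0853
finger_force: 0.0
shift mm [ 0.6 -0.7  0. ] tool y az deg -90.39 tilt [ 1.e-04 -0.e+00 -1.e+00] t 4.25
```

Close on the cap (gently), then lift.

```bash
python3 -m pendant '[[[0,0,0,0],[0,0,0,0],[0,0,0,0],[0,0,0,0],[0,0,0,0],[0,0,0,0],[0,0,0,0],[0,0,0,0],[0,0,0,0],[0,0,0,0]]]' 0 25; python3 mv.py .6114 -.1096 .140
```

```text
time: 5.25
position: [0.611, -0.1103, 0.1402]
eef_rot: [0.0, 1.0, -0.003, 0.0]
force: [0.4, -0.5, 2.5]
finger_gap: 0.0301
finger_force: 24.9
shift mm [ 0.4 -0.7  0.2] tool y az deg -90.39 tilt [ 5.e-04 -2.e-04 -1.e+00] t 5.25
```

```bash
python3 -m pendant '[[[0,0,-15,0],[0,0,-40,0],[-15,8,-45,0],[-50,24,-45,0],[-85,42,-45,0],[-115,55,-45,0],[-131,60,-40,0],[-131,60,-20,0],[-131,60,10,0],[-131,60,30,0]]]'
python3 - <<'E'
from h import *
w=shot("wrist","w2.png");find(w,["cap"])
E
python3 mv.py .48 -.17 .076
```

```text
time: 6.25
position: [0.4787, -0.1693, 0.109]
eef_rot: [-0.0, 1.0, -0.004, -0.0]
force: [-1.1, -0.2, -0.4]
finger_gap: 0.0303
finger_force: 24.8
wrist cap 0.64 [291.2, 231.5, 62.5, 59.9] cen 321.7 260.8
shift mm [ 2.4  0.8 31.4] tool y az deg -90.42 tilt [-5.3e-03  9.0e-04 -1.0e+00] t 6.35
```

View pics/w2.png

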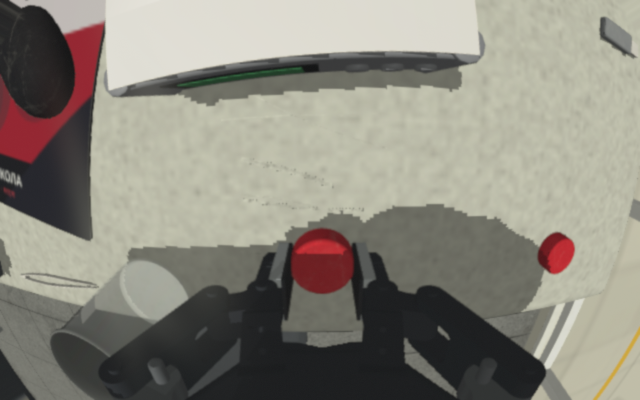

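```bash
python3 -m pendant '[[[0,0,10,0],[0,0,20,0],[0,0,27,0],[0,0,31,0],[0,0,33,0],[0,0,34,0],[0,0,35,0],[0,0,35.5,0],[0,0,36,0],[0,0,36,0]]]'; python3 mv.py .48 -.17 .074
```

```text
time: 7.35
position: [0.4795, -0.1694, 0.0742]
eef_rot: [0.0, 1.0, -0.003, 0.0]
force: [0.2, 0.8, 1.1]
finger_gap: 0.0302
finger_force: 24.9
shift mm [0.5 0.6 0.2] tool y az deg -90.38 tilt [ 4.e-04 -2.e-04 -1.e+00] t 7.35
```

```bash
python3 -m pendant '[[[0,0,0.3,0],[0,0,0.6,0],[0,0,0.6,0],[0,0,0.6,0],[0,0,0.6,0],[0,0,0.6,0],[0,0,0.6,0],[0,0,0.6,0],[0,0,0.6,0],[0,0,0.6,0]]]'; python3 -m pendant '[[[0,0,0,0],[0,0,0,0],[0,0,0,0],[0,0,0,0],[0,0,0,0],[0,0,0,0],[0,0,-5,0],[0,0,-20,0],[0,0,-50,0],[0,0,-90,0]]]' 1; python3 mv.py .448 .21 .24
```

```text
time: 8.35
position: [0.4796, -0.1694, 0.0742]
eef_rot: [0.0, 1.0, -0.003, 0.0]
force: [-2.1, 1.5, 6.1]
finger_gap: 0.0303
finger_force: 25.3
time: 9.35
position: [0.4784, -0.1693, 0.163]
eef_rot: [-0.0, 1.0, -0.003, -0.002]
force: [0.7, 0.5, 0.0]
finger_gap: 0.0852
finger_force: 0.0
shift mm [ -33.3 -379.1  -76.8] tool y az deg -90.4 tilt [-3.5e-03  2.0e-04 -1.0e+00] t 9.35
```

```bash
python3 -m pendant '[[[0,-10,-30,0],[0,-50,-65,0],[-8,-92,-90,0],[-16,-138,-105,0],[-24,-184,-120,0],[-32,-232,-130,0],[-40,-280,-137,0],[-48,-328,-137,0],[-54,-370,-137,0],[-54,-382,-137,0]]]'
python3 - <<'E'
from h import *
t=shot("top");w=shot("wrist","w3.png");find(w,["stylus","stand"])
i=t["img"].astype(int)
for n,x0,x1,y0,y1,z in(("placed",340,440,190,260,.012),):
    m=((i[...,0]-i[...,1])>60)&((i[...,0]-i[...,2])>40);k,l,s,c=cv2.connectedComponentsWithStats(m.astype(np.uint8))
    for j in range(1,k):
        if s[j,4]>20:print(s[j],onz(t,*c[j],z).round(3))
for z in(.068,.142,.146):print(proj(w,[.448,.212,z]))
E
python3 mv.py .448 .212 .24
```

```text
time: 10.35
position: [0.427, 0.2161, 0.3003]
eef_rot: [-0.0, 1.0, -0.002, -0.0]
force: [0.3, -0.8, -0.0]
finger_gap: 0.0855
finger_force: 0.0
wrist stylus 0.65 [340.9, 22.3, 27.0, 36.6] cen 354.4 38.8
wrist stylus 0.6 [296.8, 153.0, 24.7, 39.2] cen 309.5 171.4
wrist stand 0.83 [280.0, 118.0, 66.4, 74.5] cen 312.2 149.7
[347  96  25  20  99] [ 0.894 -0.109  0.012]
[  0 149   6  18  80] [0.686 1.13  0.012]
[256 179  72  30 678] [0.579 0.102 0.012]
[365 222  10   9  65] [ 0.481 -0.169  0.012]
[420 231  10   9  65] [ 0.455 -0.356  0.012]
(np.float64(326.0503192693536), np.float64(158.9280183493709))
(np.float64(327.26731758363053), np.float64(177.44130605996878))
(np.float64(327.3541211213216), np.float64(178.77115290522016))
shift mm [19.9  0.4 60.5] tool y az deg -90.39 tilt [ 2.e-04 -4.e-04 -1.e+00] t 10.55
```

View pics/w3.png

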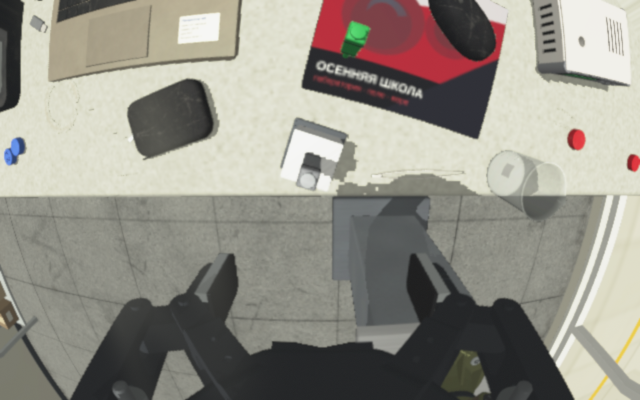

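Run:
```python
from h import *
w=shot("wrist");c=w["img"][105:205,265:365]
cv2.imwrite("pics/w4.png",cv2.resize(c,(600,600),interpolation=cv2.INTER_CUBIC)[:,:,::-1])
for u,v in((308,181),(309,183)):print("knob",onz(w,u,v,.146))
```

```text
knob [0.44708641 0.2228995  0.146     ]
knob [0.44552836 0.22217673 0.146     ]
```

View pics/w4.png

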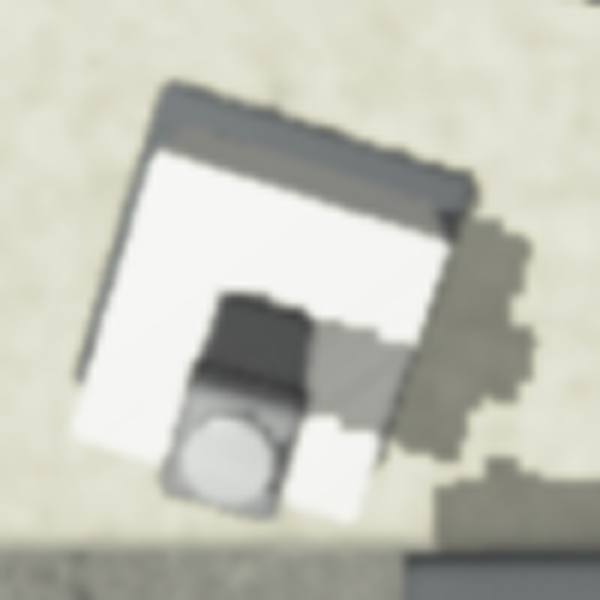

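The crop shows the grey stylus with its knob at pixel (302.8,181.7), in the stand whose white top has corners near (291,130), (340,145), (325,192) and (277,178). I compute position and yaw from these.

```bash
python3 - <<'E'
from h import *
w=shot("wrist")
P=lambda a,b,z:onz(w,265+a/6-.5+.08,105+b/6-.5+.08,z)
print("knob",P(227,460,.146))
q=np.array([P(a,b,.068)[:2] for a,b in((158,150),(452,242),(358,520),(72,437))]);print("stand",q.mean(0),[ (np.degrees(np.arctan2(*(q[(i+1)%4]-q[i])[::-1])).round(1),np.linalg.norm(q[(i+1)%4]-q[i]).round(4)) for i in range(4)])
q=np.array([P(a,b,.142)[:2] for a,b in((165,490),(272,518),(307,405),(200,378))]);print("grip",q.mean(0),[ (np.degrees(np.arctan2(*(q[(i+1)%4]-q[i])[::-1])).round(1),np.linalg.norm(q[(i+1)%4]-q[i]).round(4)) for i in range(4)])
E
python3 mv.py .4475 .226 .195
```

```text
knob [0.44706804 0.22671763 0.146     ]
stand [0.4468964  0.22615403] [(np.float64(-108.1), np.float64(0.0503)), (np.float64(161.8), np.float64(0.05)), (np.float64(72.7), np.float64(0.0505)), (np.float64(-18.4), np.float64(0.0507))]
grip [0.44753994 0.22582717] [(np.float64(-105.7), np.float64(0.0142)), (np.float64(-17.5), np.float64(0.0156)), (np.float64(74.9), np.float64(0.0139)), (np.float64(161.5), np.float64(0.0154))]
shift mm [ 19.  -14.2 105.6] tool y az deg -90.47 tilt [ 4.e-04  0.e+00 -1.e+00] t 10.65
```

```bash
python3 -m pendant '[[[8,-4,10,0.1],[19,-10,25,0.2],[19,-10.2,45,0.302],[19,-10.2,65,0.302],[19,-10.2,90,0.302],[19,-10.2,110,0.302],[19,-10.2,125,0.302],[19,-10.2,135,0.302],[19,-10.2,138,0.302],[19,-10.2,138,0.302]]]' 1; python3 mv.py .447 .2262 .162
```

```text
time: 11.65
position: [0.4473, 0.2229, 0.1627]
eef_rot: [-0.0, 0.988, -0.154, 0.0]
force: [0.7, -0.1, 0.2]
finger_gap: 0.0856
finger_force: 0.0
shift mm [-1.3 -3.   0.7] tool y az deg -107.71 tilt [ 5.e-04  0.e+00 -1.e+00] t 11.65
```

```bash
python3 -m pendant '[[[-0.6,-1.5,0,0],[-1.3,-3,0,0],[-1.3,-3,0,0],[-1.3,-3,0,0],[-1.3,-3,0,0],[-1.3,-3,0,0],[-1.3,-3,0,0],[-1.3,-3,0,0],[-1.3,-3,0,0],[-1.3,-3,0,0]]]'; python3 -m pendant '[[[0,0,0,0],[0,0,0,0],[0,0,0,0],[0,0,0,0],[0,0,0,0],[0,0,0,0],[0,0,0,0],[0,0,0,0],[0,0,0,0],[0,0,0,0]]]' 0 70; python3 mv.py .447 .2262 .162
```

```text
time: 12.65
position: [0.4468, 0.2263, 0.1623]
eef_rot: [0.0, 0.988, -0.154, 0.0]
force: [-0.6, -0.5, 0.3]
finger_gap: 0.0851
finger_force: 0.0
time: 13.65
position: [0.4468, 0.2263, 0.1624]
eef_rot: [0.0, 0.988, -0.154, 0.0]
force: [0.0, -0.3, 1.1]
finger_gap: 0.0152
finger_force: 68.1
shift mm [0.2 0.  0.4] tool y az deg -107.69 tilt [ 2.e-04 -0.e+00 -1.e+00] t 13.65
```

```bash
python3 -m pendant '[[[0,0,-10,0],[0,0,-35,0],[0,0,-70,0],[0,0,-100,0],[10,12,-115,0],[36,44,-115,0],[62,77,-115,0],[88,110,-115,0],[114,142,-115,0],[140,175,-115,0]]]';python3 -m pendant '[[[26,32,0,0],[50,62,2,0],[68,85,4,0],[78,98,7,0],[83,104,7,0],[83,104,7,0],[83,104,7,0],[83,104,7,0],[83,104,7,0],[83,104,7,0]]]'
python3 - <<'E'
from h import *
w=shot("wrist","w5.png");find(w,["stylus","logger"])
st=manip.sense();M=R.from_quat(np.r_[st["eef_rot"][1:],st["eef_rot"][0]]).as_matrix();tip=st["position"]+M@[0,0,.1494];print(tip,"px",proj(w,tip),"hole px",proj(w,[.611,-.1075,.066]))
E
python3 mv.py .611 -.1075 .2
```

```text
time: 14.65
position: [0.5272, 0.0155, 0.278]
eef_rot: [-0.0, 0.988, -0.154, 0.0]
force: [1.4, 1.2, 0.1]
finger_gap: 0.0153
finger_force: 68.9
time: 15.65
position: [0.5744, -0.1066, 0.2706]
eef_rot: [-0.0, 0.988, -0.153, 0.0]
force: [-0.7, -0.1, 0.0]
finger_gap: 0.0154
finger_force: 68.9
wrist stylus 0.96 [68.9, 246.7, 58.3, 54.3] cen 92.6 277.0
wrist stylus 0.85 [301.6, 203.3, 47.1, 138.6] cen 322.1 283.6
wrist stylus 0.6 [109.8, 296.6, 55.2, 52.5] cen 136.7 318.5
[ 0.57440531 -0.1070476   0.12102516] px (np.float64(322.3346148048162), np.float64(206.8496357111091)) hole px (np.float64(310.41891353600755), np.float64(148.98873194154532))
shift mm [ 35.  -10.7  70.4] tool y az deg -107.67 tilt [ 1.e-04 -1.e-04 -1.e+00] t 15.8
```

View pics/w5.png

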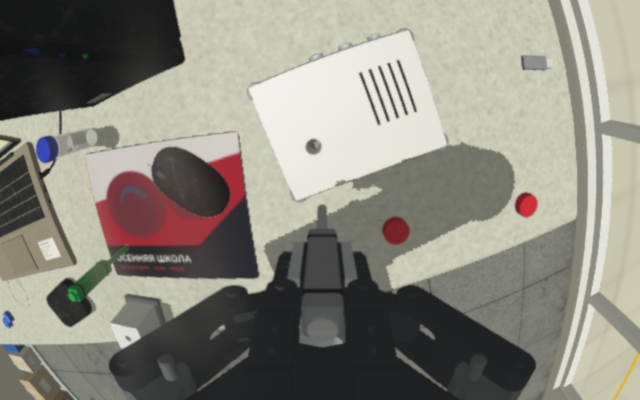

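The hole shows at (313.5,146.5), the stylus tip at (322,205), the set-down cap at (397,230) on bare desk. Next: refine the hole centroid.

```bash
cat > hole.py <<'E'
from h import *
def run(u0,v0,rr=13,thr=150):
    w=shot("wrist");g=cv2.cvtColor(w["img"],cv2.COLOR_RGB2GRAY)
    m=np.zeros_like(g);cv2.circle(m,(int(u0),int(v0)),rr,1,-1);b=((g<thr)&(m>0)).astype(np.uint8)
    n,l,s,c=cv2.connectedComponentsWithStats(b);k=1+np.argmax(s[1:,4])
    cn=cv2.findContours((l==k).astype(np.uint8),0,1)[0][0];e=cv2.fitEllipse(cn)
    print(s[k],c[k],e[:2],"world",onz(w,*c[k],.066),onz(w,*e[0],.066))
    return w
if __name__=="__main__":
    w=run(313.5,146.5)
    # tip: shaft columns near its end
    d=[d for d in manip.outline_of("stylus",w) if d["extent"][0]>250][0]["pixels"]
    ys=np.nonzero(d.any(1))[0];print("tip row",ys[0],[ (y,np.nonzero(d[y])[0][[0,-1]]) for y in ys[:5]])
E
python3 hole.py
```

```text
[306 140  14  14 147] [312.08163265 146.65986395] ((312.15386962890625, 146.58567810058594), (12.984368324279785, 13.320256233215332)) world [ 0.6125378 -0.1099997  0.066    ] [ 0.61258197 -0.1100817   0.066     ]
tip row 203 [(np.int64(203), array([322, 322])), (np.int64(204), array([320, 325])), (np.int64(205), array([319, 326])), (np.int64(206), array([318, 326])), (np.int64(207), array([318, 327]))]
```

```bash
python3 -m pendant '[[[8,-2,0,0],[20,-5,0,0],[30,-7,0,0],[38,-8.3,10,0],[38,-8.3,20,0],[38,-8.3,32,0],[38,-8.3,40,0],[38,-8.3,40,0],[38,-8.3,40,0],[38,-8.3,40,0]]]'; python3 mv.py .6126 -.110 .2306
python3 - <<'E'
from h import *
w=shot("wrist")
st=manip.sense();M=R.from_quat(np.r_[st["eef_rot"][1:],st["eef_rot"][0]]).as_matrix();tip=st["position"]+M@[0,0,.1494];print(tip,"px",proj(w,tip),"hole px",proj(w,[.6126,-.110,.066]))
c=w["img"][150:270,262:382];cv2.imwrite("pics/w6.png",cv2.resize(c,(600,600),interpolation=cv2.INTER_CUBIC)[:,:,::-1])
E
```

```text
time: 16.9
position: [0.6133, -0.1109, 0.2313]
eef_rot: [0.0, 0.988, -0.154, 0.001]
force: [-0.1, -0.4, -0.1]
finger_gap: 0.0152
finger_force: 68.9
shift mm [-0.9 -0.7  0.7] tool y az deg -107.69 tilt [ 1.4e-03 -3.0e-04 -1.0e+00] t 16.9
[ 0.61349982 -0.11093365  0.08185916] px (np.float64(321.7064312296465), np.float64(207.03364751827115)) hole px (np.float64(320.96237139688003), np.float64(201.68724299906793))
```

View pics/w6.png

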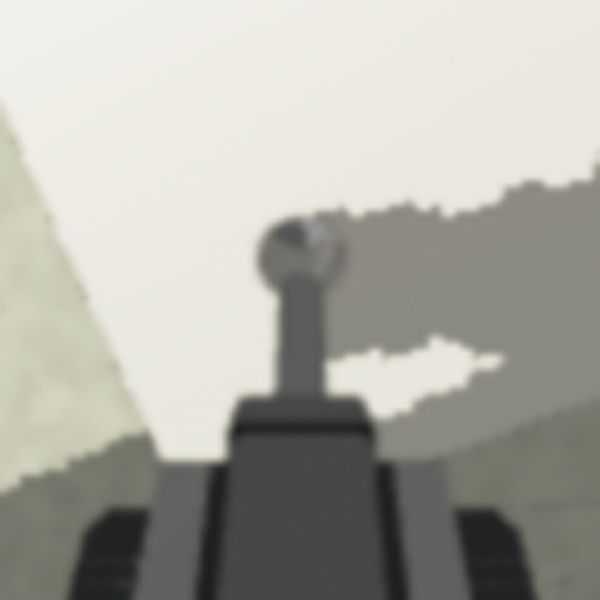

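```bash
python3 -m pendant '[[[1,0,0,0],[1,0,4,0],[1,0,8,0],[1,0,12,0],[1,0,16,0],[1,0,20,0],[1,0,24,0],[1,0,28,0],[1,0,32,0],[1,0,32,0]]]'; python3 mv.py .6126 -.110 .2
```

```text
time: 17.95
position: [0.6138, -0.1112, 0.1974]
eef_rot: [0.0, 0.988, -0.154, -0.001]
force: [0.8, -1.0, -1.3]
finger_gap: 0.0155
finger_force: 68.9
shift mm [-1.5 -0.8 -2.6] tool y az deg -107.7 tilt [-0.0013 -0.     -1.    ] t 17.95
```

```bash
python3 -m pendant '[[[0,0,2,0],[0,0,4,0],[0,0,6,0],[0,0,7,0],[0,0,8,0],[0,0,9,0],[0,0,10,0],[0,0,10.5,0],[0,0,11,0],[0,0,11,0]]]';python3 -m pendant '[[[0,0,0,0],[0,0,0,0],[0,0,0,0],[0,0,0,0],[0,0,0,0],[0,0,0.3,0],[0,0,0.6,0],[0,0,0.6,0],[0,0,0.6,0],[0,0,0.6,0]]]'
python3 - <<'E'
from h import *
print(np.mean([manip.sense()["force"] for _ in range(3)],0)); [ (shot("wrist"),print(manip.sense()["force"].round(2),manip.sense()["position"].round(4))) for _ in range(6)]
E
```

```text
time: 18.95
position: [0.6142, -0.1112, 0.1876]
eef_rot: [0.0, 0.988, -0.154, 0.0]
force: [0.1, 0.3, 3.7]
finger_gap: 0.0149
finger_force: 69.2
time: 19.95
position: [0.6141, -0.1112, 0.1868]
eef_rot: [0.0, 0.988, -0.154, 0.0]
force: [1.1, 1.0, 3.4]
finger_gap: 0.0149
finger_force: 69.2
[1.11852459 0.95010781 3.44067281]
[0.22 0.51 3.85] [ 0.6141 -0.1112  0.1868]
[ 1.54 -0.67  4.11] [ 0.6142 -0.1112  0.1868]
[-0.39  0.74  4.43] [ 0.6141 -0.1112  0.1868]
[ 0.88 -0.19  4.25] [ 0.6142 -0.1112  0.1868]
[0.61 0.82 4.28] [ 0.6141 -0.1112  0.1868]
[ 0.04 -0.56  3.82] [ 0.6141 -0.1112  0.1868]
```

```bash
python3 -m pendant '[[[0,0,0.4,0],[0,0,0.8,0],[0,0,1.2,0],[0,0,1.5,0],[0,0,1.8,0],[0,0,1.8,0],[0,0,1.8,0],[0,0,1.8,0],[0,0,1.8,0],[0,0,1.8,0]]]'
python3 - <<'E'
from h import *
F=[]
for _ in range(12): shot("wrist"); F.append(manip.sense()["force"])
print(np.mean(F,0),manip.sense()["position"],manip.sense()["finger_force"])
E
```

```text
time: 21.25
position: [0.6141, -0.1112, 0.185]
eef_rot: [0.0, 0.988, -0.154, 0.0]
force: [0.6, 0.7, 4.7]
finger_gap: 0.0155
finger_force: 69.3
[0.90577915 0.42918687 4.6805356 ] [ 0.61409013 -0.11121215  0.18494296] 69.33073282241821
```

```bash
python3 -c "
from bench import manip
print(manip.hand_in())"
```

```text
the job is handed in; nothing more can be done
None
```

The cap is off the hole and standing upright on the bare desk in front of the logger, and the job is handed in with the gripped stylus holding the button about 8.4 mm down at roughly 5 N (depth and push estimated from the arm's readings).

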